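# Clip the sprung reel carrier into its bench bracket

### The arm

A 6-joint arm with a two-finger parallel gripper is mounted at the origin on the work surface. World frame = base frame: x ahead of the robot, y to its left, z up, the work surface at z = 0. Lengths are in m, angles in rad, forces in N, time in s.
With the tool pointing down it reaches from about 0.35 to 0.875 m from the base axis. Payload 4.2 kg.
Tool frame: the origin (TCP) lies on the centre line of the jaws, within the pads' length; the fingertips stand 14 mm ahead of it and the grasp point (between the pads) lies 5 mm behind it (bot.nose_length is the distance from the TCP to the fingertips, in m); z points along the fingers, y is the line along which they close (so a half turn about z gives the same grasp; the last joint's range is limited). The gripper opens to 87 mm and grips with 3 to 60 N. Pads are 19 mm wide; open, the fingers measure 117 mm over their backs; the gripper's body (75 mm by 190 mm) begins 51 mm behind the grasp point.
Start: joints at [1.422, 0.385, 0.008, 0, -1.194, -0.259], TCP at [0.248, 0.574, 0.237] pointing down, gripper open.
Joint ranges: [-3.14, 3.14], [-1.21, 2.06], [-1.07, 1.41], [-3.16, 2.05], [-2.99, -0.16], [-3.1, 3.1]. Speed limits (rad/s): [2.79, 2.79, 3.14, 3.14, 3.14, 3.14].

### API

Orientations are given as a rotation vector (axis times angle).
In Python, from cell import bot, optics gives the robot as it stands.
- The arm moves only by the tool carry_out, never from a script. Its argument "steps" is a list that holds one entry, the list of rows, each a list of 7 numbers: the gripper's target within -1 to 1 (shut at 1, half-way at 0, fully open at -1), then the shift along the tool's x, y, z in mm, then the turn, a rotation vector about the tool's x, y, z in rad. A call has 1 to 12 rows; each row is the pose to reach, as a shift and turn from the pose commanded when the call began, along the tool's axes at that moment; what a row does not reach only later rows make up. A row lasts 1/8 s, in which the tool goes at most 62.5 mm and 10.7 degrees, less where a joint would pass 70% of its speed; a pose out of reach is approached as far as the arm can. A call with a gripper value outside its range is refused whole. The fingers move at their own pace and stop on an object; "grip_force" is the grip in N (left out, the last holds). Time passes only in rows, so rows that repeat a pose let the fingers close. It gives the time, the measured TCP pose, the force, the opening and the grip force at its end, in the units of the state.
- bot.get_state(): the state, without advancing time (a new reading comes with each control period).
- optics.snapshot(name): name is "scene" or "top"; returns (picture, depth): 480x640x3 uint8, red, green, blue; 480x640 float32, m along the optical axis (not along the pixel's ray), 0 where there is no reading.
- optics.calibration(name): a dict with "fx", "fy", "cx", "cy" (pixels), "position" and "rotation" of the camera in the world. Camera axes: x right, y down, z forward; pixel columns grow to the right and rows downward; lengths in m; the calibration is good to about 2 mm. A picture is of the moment at which its call begins. calibration takes no time and is no camera call.
- bot.job_done(): hands the job in; it is judged then, once.
Trained networks look in the newest picture that a camera, given by its name, has taken for a name from the list of things; names that differ only in an ending like _2 or _b are one class to them, and where a whole thing is asked for, a point or a joint stands for the part that bears it (a point fixed in the world has none). Each returns a list of dicts, best first, with "confidence" (0 to 1); they miss things now and then, are a little off and sometimes report something else, mostly with a low value. They report only what shows in the picture. A call takes as long as a camera call.
- optics.masks_of(camera, name): "mask" (480x640 bool, what is visible of it) and "rect" ([left, top, width, height] in pixels, round what is visible of it).
- optics.mark_of(camera, name): "location" ([row, column] in pixels: a listed point, or the origin of a listed thing).
The state is a dict: "clock": time; "joints": joint angles; "qd": joint speeds; "effort": joint torques, N m; "tcp_pos": TCP position; "tcp_rot": TCP orientation; "force": force on the tool from outside, world axes, zero at the start; "ft_torque": the same for the moment, N m; "opening": opening from 0.0 (shut) to 1.0 (fully open); "grip_force": force on a finger pad.
Only numpy, scipy, OpenCV 4.12 (cv2) and the standard library are available. Lean on these libraries where they do the work, as an engineer would, in place of code of your own. Each camera call takes 0.05 s, during which the arm holds its last target. There are 200 camera calls.

### The job

On the uniform workshop's cutting mat, pinch the sprung reel carrier by the upper parts of its two tall end plates so that it shortens, lower it upright between the two cheeks of the bracket that has a square window in each cheek, and let it spring out so that its two stubs sit in the windows. Either way round will do. Leave the low rigid spacer where it is.

Things in the scene. Friction and masses are not known exactly. Their poses are not given: they have to be found in the camera images.
- carrier_grip (a point): Loose sprung carrier, 0.13 kg: two upright end plates, 36 (x) x 4 (y) x 86 mm tall, joined by a sleeve with springs along y, 25 mm above the underside. This point: midway between the plates, 66 mm above the underside, 20 mm below their tops; z up. Each plate has a stub outside, 10 x 10 mm, 6 long, 25 mm up: keep fingertips 47 mm or more above the underside, clear of stubs and cheeks.
- carrier_squeeze (a joint): How far each end plate of the carrier is pushed in: 0 free (66 mm over the plates, 78 over the stubs), 0.015 m fully pinched (36 mm over the plates, 48 over the stubs). Both move evenly towards the middle. The springs push each finger outward with 3 N at 0, rising to 8 N at 0.015.
- bracket_bed (a point): Fixed dark steel bracket: foot 70 (x) x 96 (y) x 6 mm, two cheeks 50 wide, 5 thick, 44 mm tall above the foot, 64 mm between inner faces, each with a through window 26 x 26 mm centred 25 mm above the foot. This point: centre of the foot's top (the bed); z up, y cheek to cheek. Carrier home, on the bed: pinch point 66 mm above this, y along y. Bystander bracket: lower solid cheeks, 95 mm apart, no windows.
- spacer_centre (a point): A bystander to be left alone: a rigid spacer of like make, 36 (x) x 66 (y) x 50 mm tall, two low end plates and a rod, no stubs, no spring, standing on the mat. This point is its centre, 25 mm above its underside.

How it is judged:
At the end, for the whole second after the job is handed in: The carrier is clipped upright (within 7 deg) in the windowed bracket, within 10 mm along x, 8 mm along y, about 9 mm in height and 15 deg in yaw of home, sprung out (squeeze under 5 mm) with both stubs in the windows; the spacer is within 30 mm of where it was (x of carrier_grip in the frame of bracket_bed between -0.01 and 0.01 m and y of carrier_grip in the frame of bracket_bed between -0.008 and 0.008 m and z of carrier_grip in the frame of bracket_bed between 0.057 and 0.076 m and angle between the y axis of carrier_grip and the y axis of bracket_bed, either way round below 0.26 rad and angle between carrier_grip's own z axis and vertical below 0.12 rad and value of joint carrier_squeeze below 0.005 m and distance of spacer_centre from where it was at the start of the episode below 0.03 m); the robot touches nothing.
It fails at once if the spacer is pushed or carried more than 30 mm (distance of spacer_centre from where it was at the start of the episode above 0.03 m).
It also fails if it takes over 35 s, if anything falls off the work surface, if the arm or the gripper's body presses on something with over 40 N, if the wrist force passes 120 N, or if a joint passes its speed limit or range.

## Working session

There is one attempt and no reset: what is moved stays moved. The work goes in short steps, Python scripts to look and compute and a tool call to move; the robot and the scene stay as the last step left them, time stands still between calls to the robot, and variables do not carry over. Pictures are saved under pics/ and viewed, at most 10 in all, crops included, and the job is handed in when it is done.

Besides the shell and the picture viewer there is one more tool, called as name(argument=value, ...) on one line, values as JSON. carry_out: Moves the arm, as the interface text tells. Its arguments: {"type":"object","properties":{"steps":{"type":"array"},"grip_force":{"type":"number"}},"required":["steps"]}

```bash
ls; mkdir -p pics
python3 - <<'E'
from cell import bot, optics
import cv2, numpy as np
ims=[]
for c in ("top","scene"):
    p,d=optics.snapshot(c); np.savez(f"{c}.npz",p=p,d=d)
    cv2.imwrite(f"pics/{c}1.png",p[:,:,::-1]); k=optics.calibration(c)
    print(c,k)
    for n in ("carrier_grip","bracket_bed","spacer_centre"):
        print(n,[(m['location'],round(m['confidence'],2)) for m in optics.mark_of(c,n)][:3])
print(bot.get_state())
E
```

```text
pics
top {'fx': 502.7401127410493, 'fy': 502.7401127410493, 'cx': 324.5580588134297, 'cy': 235.04249768004215, 'position': array([0.36180595, 0.00419397, 0.82780235]), 'rotation': array([-2.0805859 ,  2.13137416, -0.24086308])}
carrier_grip [([277.7, 471.0], 0.67)]
bracket_bed [([298.6, 181.7], 0.86)]
spacer_centre [([173.6, 460.8], 0.88)]
scene {'fx': 439.313792364394, 'fy': 439.313792364394, 'cx': 320.798470655709, 'cy': 234.42218304193332, 'position': array([0.97366192, 0.16485583, 0.5929092 ]), 'rotation': array([-1.47414794, -2.15267354,  0.8527907 ])}
carrier_grip [([183.0, 227.5], 0.87)]
bracket_bed [([265.3, 475.3], 0.75)]
spacer_centre [([264.4, 174.9], 0.74)]
{'clock': 0.4, 'joints': array([ 1.42163080e+00,  3.84816871e-01,  7.73738064e-03, -6.11543009e-05,
       -1.19402051e+00, -2.58580368e-01]), 'qd': array([-0.0006111 , -0.0008426 ,  0.00214607, -0.000315  , -0.00093172,
        0.00047559]), 'effort': array([-7.76784855e-04, -3.89974093e+01,  1.87331647e+01,  4.21829537e+00,
        1.41873665e-02, -7.67520874e-05]), 'tcp_pos': array([0.24779076, 0.57367657, 0.23640661]), 'tcp_rot': array([ 3.07622247e+00, -6.36030688e-01, -6.30943376e-05]), 'force': array([ 0.33914094,  0.13203746, -0.25404172]), 'ft_torque': array([ 0.00949282,  0.00172096, -0.03314405]), 'grip_force': 0.0, 'opening': 1.0015463502453394}
```

View pics/top1.png

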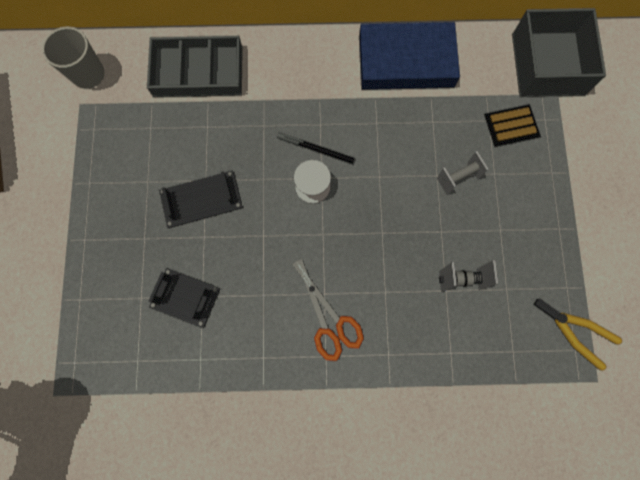

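View pics/scene1.png

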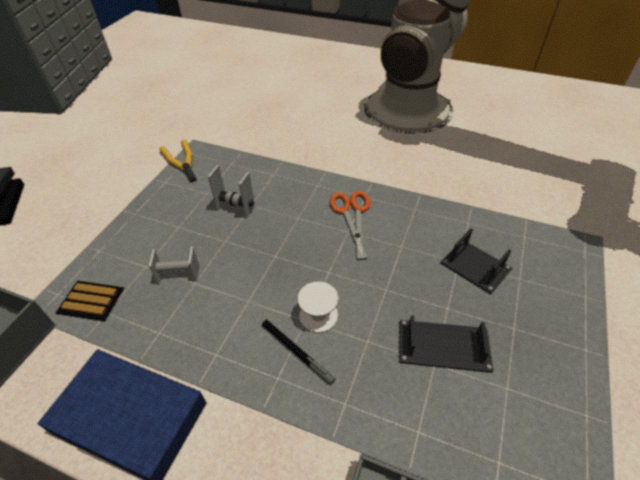

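The top picture shows the carrier at about (row 277, col 470), the spacer at (173, 463), the windowed bracket at (298, 184), and the low bystander bracket at (198, 201). The scene picture agrees: tall carrier at (190, 232), windowed bracket at (262, 477). Next I'll measure them from depth.

```bash
cat > h.py <<'E'
from cell import bot, optics
import cv2, numpy as np
from scipy.spatial.transform import Rotation as R
def cloud(c,d):
    k=optics.calibration(c); v,u=np.mgrid[:480,:640]
    P=np.stack([(u-k['cx'])/k['fx']*d,(v-k['cy'])/k['fy']*d,d],-1)
    W=P@R.from_rotvec(k['rotation']).as_matrix().T+k['position']; W[d<=0]=np.nan
    return W
def ray(c,row,col,z):
    k=optics.calibration(c); r=R.from_rotvec(k['rotation']).as_matrix()@np.array([(col-k['cx'])/k['fx'],(row-k['cy'])/k['fy'],1])
    return k['position']+r*(z-k['position'][2])/r[2]
def rect(W,c,zlo,zhi,rad):
    m=(W[...,2]>zlo)&(W[...,2]<zhi)&(np.hypot(W[...,0]-c[0],W[...,1]-c[1])<rad)
    p=W[m]; (ctr,sz,a)=cv2.minAreaRect((p[:,:2]*1000).astype(np.float32))
    return len(p),np.round(ctr,1),np.round(sz,1),round(a,1),np.round(np.percentile(p[:,2],[5,50,95])*1000,1)
E
python3 - <<'E'
from h import *
for c,ms in (("top",((277.7,471,.066),(298.6,181.7,.006),(173.6,460.8,.025))),("scene",((183,227.5,.066),(265.3,475.3,.006),(264.4,174.9,.025)))):
    W=cloud(c,np.load(c+".npz")['d'])
    print(c,[np.round(ray(c,*m),4) for m in ms])
    C,B=ray(c,*ms[0]),ray(c,*ms[1])
    print("mat",np.nanmedian(W[220:240,330:400,2]))
    for lo,hi in ((.078,.1),(.06,.1),(.035,.1)): print("carrier",lo,rect(W,C,lo,hi,.06))
    for lo,hi in ((.004,.012),(.042,.06),(.03,.06)): print("bracket",lo,rect(W,B,lo,hi,.075))
E
```

```text
top [array([ 0.462 , -0.2237,  0.066 ]), array([0.4471, 0.2326, 0.006 ]), array([ 0.644 , -0.2345,  0.025 ])]
mat 0.0012085693315605495
carrier 0.078 (209, array([ 466.4, -223. ]), array([36. , 66.7]), 1.5, array([79. , 86.1, 88.3]))
carrier 0.06 (377, array([ 466.4, -223. ]), array([36.2, 66.7]), 1.3, array([62.6, 79.9, 88. ]))
carrier 0.035 (779, array([ 466.4, -223. ]), array([36.2, 66.7]), 1.3, array([35.7, 58.8, 87.4]))
bracket 0.004 (2105, array([447.3, 226. ]), array([141.7, 135.6]), 24.3, array([4.7, 7.3, 9.9]))
bracket 0.042 (305, array([448.5, 228.6]), array([75.3, 49.7]), 68.1, array([44.2, 50.8, 53.3]))
bracket 0.03 (373, array([448.5, 228.6]), array([75.3, 49.7]), 68.1, array([33.4, 50.3, 53.2]))
scene [array([ 0.4689, -0.229 ,  0.066 ]), array([0.4505, 0.2275, 0.006 ]), array([ 0.6414, -0.2385,  0.025 ])]
mat 0.002362500345389318
carrier 0.078 (168, array([ 468.4, -224.3]), array([36.6, 68.2]), 1.1, array([78.5, 85.2, 88.8]))
carrier 0.06 (365, array([ 468.3, -224.3]), array([37. , 68.2]), 0.9, array([61.8, 76.4, 88.5]))
carrier 0.035 (763, array([ 468.2, -224.1]), array([38.1, 68.1]), 1.8, array([35.9, 58.5, 87.8]))
bracket 0.004 (1697, array([453. , 225.5]), array([143.9, 133.5]), 69.1, array([ 4.7,  8. , 10.1]))
bracket 0.042 (239, array([450.1, 227.2]), array([74.5, 52.4]), 68.2, array([43.6, 51.6, 53.5]))
bracket 0.03 (317, array([450.1, 227.2]), array([74.5, 52.4]), 68.2, array([32.2, 50.5, 53.4]))
```

```bash
cat >> h.py <<'E'
def delta(p,yaw):
    "shift (mm) and turn, in tool axes, to TCP p pointing down with tool x at yaw (deg, world)"
    s=bot.get_state(); T=R.from_rotvec(s['tcp_rot']); a=np.radians(yaw)/2
    G=R.from_rotvec(np.pi*np.array([np.cos(a),np.sin(a),0]))
    return np.round(T.inv().apply(np.array(p)-s['tcp_pos'])*1000,1),np.round((T.inv()*G).as_rotvec(),4)
E
python3 -c "
from h import *
print(delta([.4673,-.2236,.15],1.4))"
```

```text
(array([517.7, 644.8,  86.6]), array([ 3.000e-04,  0.000e+00, -4.322e-01]))
```

carry_out(steps=[[[-1, 518, 645, 40, 0, 0, -0.432], [-1, 518, 645, 40, 0, 0, -0.432], [-1, 518, 645, 40, 0, 0, -0.432], [-1, 518, 645, 40, 0, 0, -0.432], [-1, 518, 645, 40, 0, 0, -0.432], [-1, 518, 645, 40, 0, 0, -0.432], [-1, 518, 645, 40, 0, 0, -0.432], [-1, 518, 645, 40, 0, 0, -0.432], [-1, 518, 645, 40, 0, 0, -0.432], [-1, 518, 645, 40, 0, 0, -0.432], [-1, 518, 645, 40, 0, 0, -0.432], [-1, 518, 645, 40, 0, 0, -0.432]]], grip_force=25)

```text
clock: 1.9
tcp_pos: [0.4473, -0.1507, 0.2007]
tcp_rot: [3.141, 0.038, 0.002]
force: [1.2, 0.6, -0.1]
opening: 0.998
grip_force: 0.0
```

```bash
python3 -c "
from h import *
s=bot.get_state();print(s['clock'],s['tcp_pos'],s['joints'])
print(delta([.4673,-.2236,.067],1.4))"
```

```text
1.9 [ 0.44728822 -0.15066897  0.20072249] [ 2.05637937e-02  1.55010372e-01 -4.09212526e-01  1.39387020e-04
 -1.00504962e+00  1.57437911e+00]
(array([ 18. ,  73.4, 133.8]), array([ 0.0001, -0.0015, -0.0002]))
```

carry_out(steps=[[[-1, 18, 73, 40, 0, 0, 0], [-1, 18, 73, 40, 0, 0, 0], [-1, 18, 73, 40, 0, 0, 0], [-1, 18, 73, 40, 0, 0, 0]]])

```text
clock: 2.4
tcp_pos: [0.4666, -0.2206, 0.1608]
tcp_rot: [3.141, 0.039, 0.001]
force: [-0.5, -0.7, 0.6]
opening: 1.001
grip_force: 0.0
```

Run:
```python
from h import *
s=bot.get_state();print(s['clock'],s['tcp_pos'])
print(delta([.4673,-.2236,.067],1.4))
p,d=optics.snapshot("scene"); cv2.imwrite("pics/s2.png",cv2.resize(p[80:300,120:400,::-1],None,fx=2.5,fy=2.5))
```

```text
2.4 [ 0.46664979 -0.2206454   0.16081225]
(array([ 0.5,  3. , 93.8]), array([ 0.0001, -0.0006,  0.0002]))
```

View pics/s2.png

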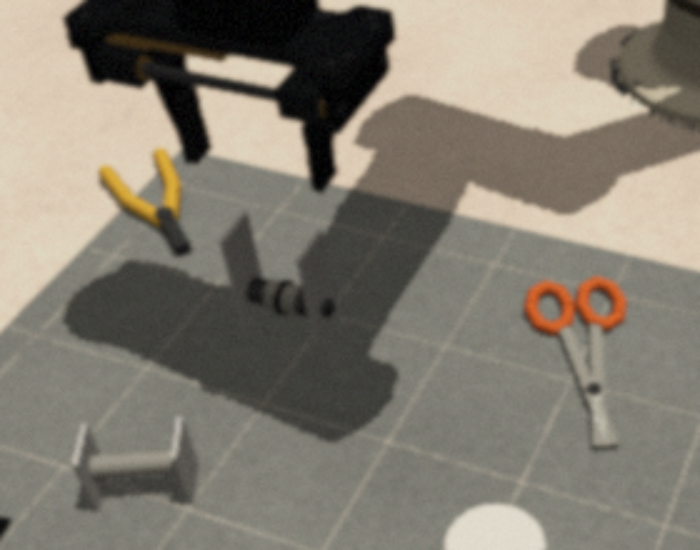

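The picture shows the open fingers (crop tips at about (155, 195) and (185, 320)) spread either side of the carrier plates (crop (240, 240) and (260, 315)), in line with them. I'll lower part way and check the offset.

carry_out(steps=[[[-1, 0, 0, 30, 0, 0, 0], [-1, 0, 0, 50, 0, 0, 0], [-1, 0, 0, 50, 0, 0, 0]]])

```text
clock: 2.82
tcp_pos: [0.4659, -0.2199, 0.11]
tcp_rot: [-3.141, -0.041, 0.003]
force: [1.0, 0.4, 0.1]
opening: 1.001
grip_force: 0.0
```

```bash
python3 -c "
from h import *
print(delta([.4673,-.2236,.067],1.4))"
```

```text
(array([ 1.4,  3.8, 43. ]), array([-0.0005,  0.002 ,  0.0014]))
```

carry_out(steps=[[[-1, 1.5, 4, 25, 0, 0, 0], [-1, 1.5, 4, 43, 0, 0, 0], [-1, 1.5, 4, 43, 0, 0, 0], [-1, 1.5, 4, 43, 0, 0, 0], [1, 1.5, 4, 43, 0, 0, 0], [1, 1.5, 4, 43, 0, 0, 0], [1, 1.5, 4, 43, 0, 0, 0], [1, 1.5, 4, 43, 0, 0, 0], [1, 1.5, 4, 43, 0, 0, 0], [1, 1.5, 4, 43, 0, 0, 0]]], grip_force=25)

```text
clock: 4.08
tcp_pos: [0.4686, -0.2251, 0.0677]
tcp_rot: [3.141, 0.038, 0.001]
force: [-0.3, -0.1, 4.5]
opening: 0.406
grip_force: 11.9
```

Opening 0.406 × 87 ≈ 35 mm, so the carrier is fully pinched. I'll lift and check.

carry_out(steps=[[[1, 0, 0, -10, 0, 0, 0], [1, 0, 0, -40, 0, 0, 0], [1, 0, 0, -80, 0, 0, 0], [1, 0, 0, -110, 0, 0, 0], [1, 0, 0, -110, 0, 0, 0], [1, 0, 0, -110, 0, 0, 0]]])

```text
clock: 4.82
tcp_pos: [0.4671, -0.2246, 0.1762]
tcp_rot: [-3.14, -0.037, 0.004]
force: [-0.2, 0.7, -2.1]
opening: 0.395
grip_force: 25.0
```

Run:
```python
from h import *
s=bot.get_state();print(s['clock'],s['tcp_pos'],s['opening'],s['grip_force'])
print(delta([.4493,.2279,.18],-21.85))
```

```text
4.825 [ 0.46705168 -0.224624    0.17618567] 0.3951102623263058 24.99954342842102
(array([  -7.1, -452.8,   -3.3]), array([-0.0007,  0.0025,  0.4049]))
```

carry_out(steps=[[[1, 0, -25, 0, 0, 0, 0.03], [1, -1, -70, 0, 0, 0, 0.08], [1, -2, -120, 0, 0, 0, 0.13], [1, -3, -170, 0, 0, 0, 0.18], [1, -4, -220, 0, 0, 0, 0.23], [1, -5, -270, 0, 0, 0, 0.28], [1, -5, -320, 0, 0, 0, 0.33], [1, -6, -370, 0, 0, 0, 0.37], [1, -7, -415, 0, 0, 0, 0.395], [1, -7, -440, 0, 0, 0, 0.405], [1, -7, -453, 0, 0, 0, 0.405], [1, -7, -453, 0, 0, 0, 0.405]]])

```text
clock: 6.32
tcp_pos: [0.4497, 0.2275, 0.1762]
tcp_rot: [3.083, -0.593, -0.002]
force: [0.7, -0.5, -1.4]
opening: 0.395
grip_force: 25.0
```

carry_out(steps=[[[1, 0, 0, 0, 0, 0, 0], [1, 0, 0, 0, 0, 0, 0]]])

```text
clock: 6.58
tcp_pos: [0.4502, 0.2267, 0.1773]
tcp_rot: [3.084, -0.596, -0.0]
force: [0.6, -0.2, -2.3]
opening: 0.39
grip_force: 25.0
```

Run:
```python
from h import *
s=bot.get_state();print(s['clock'],s['tcp_pos'],s['opening'],s['grip_force'],s['force'])
print(delta([.4493,.2279,.18],-21.85))
p,d=optics.snapshot("scene"); cv2.imwrite("pics/s3.png",cv2.resize(p[100:340,340:640,::-1],None,fx=2.5,fy=2.5))
W=cloud("scene",d)
m=(abs(W[...,0]-.4493)<.06)&(abs(W[...,1]-.2279)<.06)
q=W[m&(W[...,2]>.09)&(W[...,2]<.16)]; print(len(q),q[:,2].min(),np.percentile(q[:,2],2))
for lo,hi in((.11,.13),(.13,.16)): print(rect(W,(.4493,.2279),lo,hi,.06))
# plate face pixels: centroid by height, tilt check
for z in (.115,.13,.145): 
    r=q[abs(q[:,2]-z)<.006]; print(z,len(r),np.round(np.median(r,0),4))
print(bot.get_state()['tcp_pos'])
```

```text
6.575 [0.45018643 0.22672658 0.17728718] 0.3903504044162782 24.999810755252838 [ 0.61736114 -0.1662573  -2.29510847]
(array([-1.3, -0.8, -2.7]), array([ 0.0003,  0.0002, -0.0007]))
681 0.11207757637382287 0.11510738560354698
(117, array([453.4, 225.1]), array([36.5, 30.1]), 68.5, array([113.3, 120.9, 129.3]))
(564, array([450.9, 226.2]), array([47.6, 38.7]), 70.1, array([132.6, 144.1, 157.3]))
0.115 60 [0.4598 0.2337 0.1173]
0.13 119 [0.4604 0.2275 0.132 ]
0.145 341 [0.456  0.2246 0.1455]
[0.45023176 0.22685155 0.17739715]
```

View pics/s3.png

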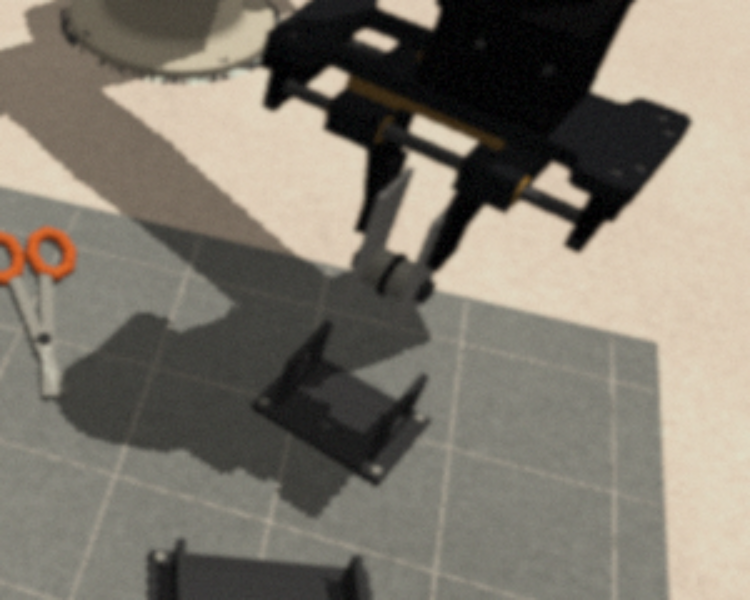

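The crop shows the carrier hanging between the fingers at about (230, 400) above the windowed bracket (400, 345). The plates may lean, so I'll fit the plate edges for tilt.

Run:
```python
from h import *
s=bot.get_state(); T=R.from_rotvec(s['tcp_rot'])
for c in("scene","top"):
    p,d=optics.snapshot(c); W=cloud(c,d)
    q=T.inv().apply((W.reshape(-1,3)-s['tcp_pos']))*1000
    q=q[(abs(q[:,0])<35)&(abs(q[:,1])<30)&(q[:,2]>-25)&(q[:,2]<75)]
    print(c,len(q))
    for z in range(-20,75,8):
        r=q[abs(q[:,2]-z)<4]
        if len(r)>5:
            h=np.percentile(r[:,0],[2,98]); w=np.percentile(r[:,1],[2,98]); print(z,len(r),"x",h.round(1),"y",w.round(1))
```

```text
scene 1385
-20 184 x [-14.7  17.4] y [-28.2  27.7]
-12 139 x [-14.   18.1] y [-26.2  27.1]
-4 131 x [-13.4  18.3] y [-26.   25.2]
4 123 x [-13.9  18. ] y [-25.8  25.8]
12 107 x [-15.3  17.9] y [-25.7  24.9]
20 69 x [-14.9  18.5] y [-17.6  17.3]
28 184 x [-11.9  17.8] y [-17.6  16.7]
36 210 x [-11.2  17.8] y [-23.3  23.3]
44 117 x [-11.3  17.9] y [-23.4  22.7]
52 55 x [-1.8 18.5] y [-17.8  17.7]
60 50 x [-6.9 18.3] y [-17.5  17.3]
68 6 x [-7.3 17.8] y [-17.4  14.6]
top 115
4 8 x [-17.7   9.4] y [-14.5 -13.8]
12 47 x [-18.9  15.2] y [-15.6 -13.9]
36 19 x [-9.4 10.7] y [17.5 21. ]
44 30 x [-18.9  14.9] y [16.5 17.8]
52 11 x [-19.1  13. ] y [16.4 17.4]
```

Both plate edges hold x = +18 mm over the full height, so the carrier is upright and centred in the jaws. I'll lower it now: home TCP height is 0.0677 + 0.006 ≈ 0.0737.

carry_out(steps=[[[1, -1, -1, 20, 0, 0, 0], [1, -1, -1, 45, 0, 0, 0], [1, -1, -1, 45, 0, 0, 0], [1, -1, -1, 60, 0, 0, 0], [1, -1, -1, 75, 0, 0, 0], [1, -1, -1, 87, 0, 0, 0], [1, -1, -1, 95, 0, 0, 0], [1, -1, -1, 100, 0, 0, 0], [1, -1, -1, 102, 0, 0, 0], [1, -1, -1, 102, 0, 0, 0]]])

```text
clock: 7.98
tcp_pos: [0.4498, 0.2291, 0.0755]
tcp_rot: [-3.085, 0.594, -0.0]
force: [-0.4, -0.4, -0.6]
opening: 0.396
grip_force: 25.0
```

Run:
```python
from h import *
s=bot.get_state();print(s['clock'],s['tcp_pos'],s['opening'],s['grip_force'],s['force'])
print(delta([.4493,.2279,.0737],-21.85))
p,d=optics.snapshot("scene"); cv2.imwrite("pics/s4.png",cv2.resize(p[160:320,400:560,::-1],None,fx=3.7,fy=3.7))
```

```text
7.975 [0.44978362 0.22912026 0.07548422] 0.3959701591914964 24.99969720840454 [-0.43239986 -0.36505445 -0.63195682]
(array([0. , 1.3, 1.8]), array([-0.0003, -0.0002,  0.0007]))
```

View pics/s4.png

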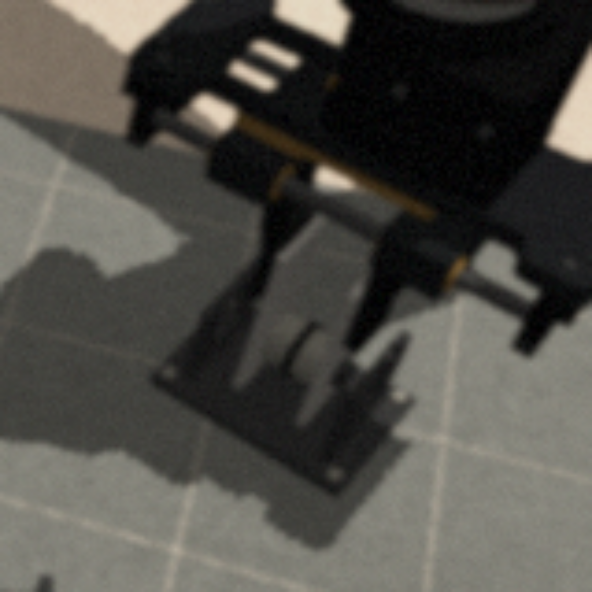

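The crop shows the carrier standing between the cheeks, plate feet at about (385, 240) and (420, 305), on the foot, with room to both cheeks. I'll lower 2 mm and let it spring out gradually.

carry_out(steps=[[[1, 0, 1, 2, 0, 0, 0], [1, 0, 1, 2, 0, 0, 0], [0.1, 0, 1, 2, 0, 0, 0], [0, 0, 1, 2, 0, 0, 0], [-0.15, 0, 1, 2, 0, 0, 0], [-0.3, 0, 1, 2, 0, 0, 0], [-0.45, 0, 1, 2, 0, 0, 0], [-0.6, 0, 1, 2, 0, 0, 0], [-1, 0, 1, 2, 0, 0, 0], [-1, 0, 1, 2, 0, 0, 0], [-1, 0, 1, 2, 0, 0, 0], [-1, 0, 1, 2, 0, 0, 0]]])

```text
clock: 9.52
tcp_pos: [0.4491, 0.2279, 0.0732]
tcp_rot: [3.084, -0.595, -0.0]
force: [1.1, -0.1, -0.5]
opening: 0.993
grip_force: 0.0
```

Run:
```python
from h import *
s=bot.get_state();print(s['clock'],s['tcp_pos'],s['opening'],s['grip_force'],s['force'])
p,d=optics.snapshot("scene"); cv2.imwrite("pics/s5.png",cv2.resize(p[160:320,400:560,::-1],None,fx=3.7,fy=3.7))
```

```text
9.525 [0.44913601 0.22794004 0.07320773] 0.9934609721305179 0.0 [ 1.08775257 -0.1149663  -0.45898439]
```

View pics/s5.png

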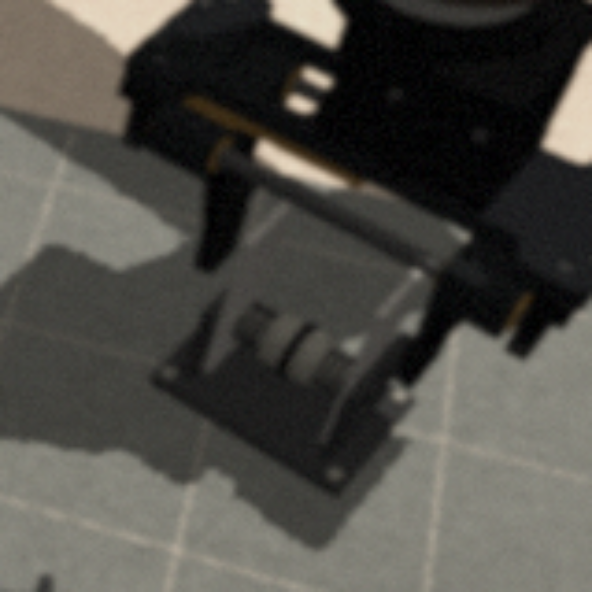

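The crop shows the carrier sprung out against the cheeks, plate feet at about (370, 208) and (440, 325), a stub showing through the right cheek at (395, 400), and the fingers clear of the plates. I'll retreat straight up and check.

carry_out(steps=[[[-1, 0, 0, -10, 0, 0, 0], [-1, 0, 0, -35, 0, 0, 0], [-1, 0, 0, -80, 0, 0, 0], [-1, 0, 0, -120, 0, 0, 0], [-1, 0, 0, -150, 0, 0, 0], [-1, 0, 0, -150, 0, 0, 0], [-1, 0, 0, -150, 0, 0, 0]]])

```text
clock: 10.45
tcp_pos: [0.4487, 0.2278, 0.223]
tcp_rot: [3.084, -0.595, -0.001]
force: [0.2, 0.5, -0.6]
opening: 1.003
grip_force: 0.0
```

Run:
```python
from h import *
s=bot.get_state();print(s['clock'],s['tcp_pos'],s['force'])
p,d=optics.snapshot("scene"); cv2.imwrite("pics/s6.png",cv2.resize(p[160:320,400:560,::-1],None,fx=3.7,fy=3.7))
W=cloud("scene",d)
for lo in (.06,.083): print(rect(W,(.4493,.2279),lo,.1,.07))
print(rect(W,(.642,-.236),.04,.06,.06))
print(rect(cloud("scene",np.load("scene.npz")['d']),(.642,-.236),.04,.06,.06))
```

```text
10.45 [0.44872326 0.22775845 0.22301675] [ 0.17675934  0.49746102 -0.62427513]
(341, array([449.9, 227.3]), array([64.8, 37.5]), 68.5, array([62.7, 82. , 94.8]))
(167, array([449.6, 227.8]), array([64. , 36.4]), 68.6, array([84.3, 92.6, 95.1]))
(193, array([ 645.7, -235.3]), array([36.5, 66.8]), 24.8, array([41.3, 50. , 52.9]))
(190, array([ 645.4, -236. ]), array([37.2, 66.5]), 26.1, array([41. , 50. , 53.3]))
```

View pics/s6.png

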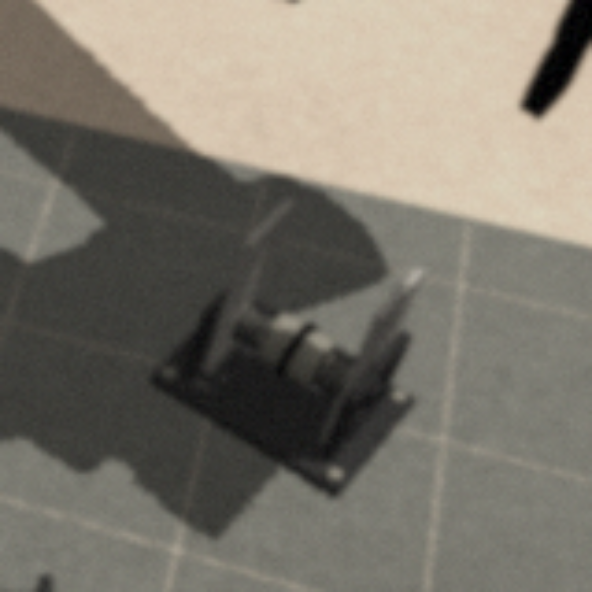

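The crop shows the carrier upright in the bracket, with the arm clear. It measures 64 mm over the plates, is centred within about 1 mm, its tops are 86 mm above the bed, and its yaw matches. The spacer hasn't moved.

```bash
python3 -c "
from cell import bot
print(bot.job_done())"
```

```text
the job is handed in; nothing more can be done
None
```

I clipped the carrier upright into the windowed bracket and handed the job in at about 10.5 s; the hand-in gave no verdict, but the last measurements put the carrier within about 1 mm of home, sprung out to the cheeks (64 mm over the plates), with the spacer unmoved and the arm clear.

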